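# Clamp a fuse-box bracket in a ratchet hold-down

## Robot

A 6-joint arm with a two-finger parallel gripper is mounted at the origin on the work surface. World frame = base frame: x ahead of the robot, y to its left, z up, the work surface at z = 0. Lengths are in m, angles in rad, forces in N, time in s.
With the tool pointing down it reaches from about 0.4 to 0.825 m from the base axis. Payload 7 kg.
Tool frame: the origin (TCP) lies midway between the tips of the shut fingers; the grasp point (between the pads) lies 19 mm behind it; z points along the fingers, y is the line along which they close (so a half turn about z gives the same grasp; the last joint's range is limited). The gripper opens to 88 mm and grips with 3 to 60 N. Pads are 19 mm wide; open, the fingers measure 130 mm over their backs; the gripper's body (78 mm by 193 mm) begins 47 mm behind the grasp point.
Start: joints at [-0.978, 0.359, 0.012, 0, -1.224, -0.288], TCP at [0.203, -0.644, 0.198] pointing down, gripper open.
Joint ranges: [-3.07, 3.07], [-1.43, 2.12], [-1.02, 1.25], [-3.03, 1.67], [-3.05, -0], [-3.03, 3.03]. Speed limits (rad/s): [2.39, 2.39, 3.01, 3.14, 3.14, 3.14].

## Interface

Orientations are given as [roll, pitch, yaw] about the fixed x, y, z axes, in that order (R = Rz(yaw) Ry(pitch) Rx(roll)).
In Python, from station import arm, grab_frame, camera_params, spot_in gives the robot as it stands.
- The arm moves only by the shell command python3 -m jog 'ROWS' [FORCE]. ROWS is JSON, a list that holds one entry, the list of rows, each a list of 7 numbers: the shift along the tool's x, y, z in mm, then the turn, a rotation vector about the tool's x, y, z in rad, then the finger opening in mm, from 0 to 87.6. In form: [[[x, y, z, wx, wy, wz, fingers], ...]]. A call has 1 to 20 rows; each row is the pose to reach, as a shift and turn from the pose commanded when the call began, along the tool's axes at that moment; what a row does not reach only later rows make up. A row lasts 1/8 s, in which the tool goes at most 62.5 mm and 10.7 degrees, less where a joint would pass 70% of its speed; a pose out of reach is approached as far as the arm can. A call with a gripper value outside its range is refused whole. The fingers move at their own pace and stop on an object; FORCE is the grip in N (left out, the last holds). Time passes only in rows, so rows that repeat a pose let the fingers close. It gives the time, the measured TCP pose, the force, the opening and the grip force at its end, in the units of the state.
- arm.get_state(): the state, without advancing time (a new reading comes with each control period).
- grab_frame(name): name is "scene" or "top" or "wrist"; returns (picture, depth): 400x640x3 uint8, blue, green, red; 400x640 float32, m along the optical axis (not along the pixel's ray), 0 where there is no reading.
- camera_params(name): a dict with "mtx" (3x3 intrinsics, pixels), "k1" (the pictures are not rectified: a ray, as slopes to the right and down, at radius r is drawn at 1 + k1 r^2 times it, then the intrinsics apply), "R" (3x3) and "t" (3): a world point X has camera coordinates R X + t. Camera axes: x right, y down, z forward; pixel columns grow to the right and rows downward; lengths in m; the calibration is good to about 2 mm. A picture is of the moment at which its call begins: read the wrist's pose just before it. camera_params takes no time and is no camera call; for the wrist camera it gives the pose at the moment of the call.
- arm.job_done(): hands the job in; it is judged then, once.
Trained networks look in the newest picture that a camera, given by its name, has taken for a name from the list of things; names that differ only in an ending like _2 or _b are one class to them, and where a whole thing is asked for, a point or a joint stands for the part that bears it (a point fixed in the world has none). Each returns a list of dicts, best first, with "confidence" (0 to 1); they miss things now and then, are a little off and sometimes report something else, mostly with a low value. They report only what shows in the picture. A call takes as long as a camera call. They do not tell look-alikes from the thing itself.
- spot_in(query, camera): "uv" ([column, row] in pixels, amid what is visible of it).
The state is a dict: "t": time; "q": joint angles; "qd": joint speeds; "joint_efforts": joint torques, N m; "eef_pos": TCP position; "ee_rot": TCP orientation; "force": force on the tool from outside, world axes, zero at the start; "moment": the same for the moment, N m; "width": finger opening in m; "gripper_force": force on a finger pad.
Only numpy, scipy, OpenCV 4.12 (cv2) and the standard library are available. Lean on these libraries where they do the work, as an engineer would, in place of code of your own. Each camera call takes 0.05 s, during which the arm holds its last target. There are 200 camera calls.

## Task

Raise the hold-down's foot by its top handle, click by click, until you feel it press the sprung travel stop, no harder than needed, and let the pawl hold it there. Then slide the black fuse-box bracket, flat end first, along the bed under the raised foot, gently home against both stop pins, and finally press the pawl's thumb pad down, gently, and keep it down until the foot has come to rest on the bracket; leave everything else on the bench alone.

Things in the scene. Friction and masses are not known exactly. Their poses are not given: they have to be found in the camera images.
- clamp: ratchet hold-down fixed to the bench. Origin: at bench level, on the vertical axis of its toothed rail; x points from the bed to the rail (away from the robot, give or take yaw), y to the pawl, z up. Grey bed plate 12 thick, 90 wide, from x = -185 mm on. Back plate and upper guide behind and around the rail reach z = 165; a stop rod (x = 0, y = -42) too
- stop_line (a point): on the bed top (12 mm above the bench), midway between two upright rubber-sleeved stop pins (r 4.5, at y = +-16.5, 15 high), level with their near faces: where the bracket's flat end must stop, at clamp x = -35, y = 0. Two fences 8 mm high stand on the bed, inner faces at y = +-25, from x = -170 to -70
- foot (a point): middle of the underside of the foot's tip: a dark steel arm 18 wide, 16 thick, on the rail from clamp x = -62 to -6; this point is at x = -52, y = 0 and 14 mm above the bench plus the rail travel. It covers the last 27 mm of a bracket that is home
- rail (a joint): upward travel of the toothed rail with foot and handle (m), 0 = lowest. The pawl holds it at every 10 mm (0, 10, 20 .. 90). Mass 0.6 kg: lifting slowly takes 6 N, up to 6 N more as a tooth passes the pawl. Damped (90 N per m/s): sinks at 0.06 m/s when freed. A lug at its -y side meets the travel stop at 45 to 75 mm. Resting on the bracket it reads 14 mm
- rail_handle (a point): centre of the black handle bar on top of the rail: 60 mm along clamp x, 14 thick along y, 30 high (15 above and below this point); 200 mm above the bench plus the rail travel. Grip it from above across clamp y
- buffer (a joint): travel stop: a sprung plunger under an aluminium collar on the stop rod, set by hand at a height that is not measured and differs from run to run. Value: how far the plunger is pressed in (m), up to 9 mm: 4 N starts it, then 2 N per mm. Pressed 0.5 mm it counts as met; more than 6.5 mm is too hard
- pawl: sprung steel pawl, a bell crank at the clamp's +y side. Origin at its pivot, 20 mm to +y of the rail axis, 72 above the bench; axes as the clamp's when engaged. Its thumb lever runs to +y; pushing the pad down frees the teeth after about 12 mm at the pad (press to 16), hard stop at 24 to 29 mm. Takes 3 to 6 N; over 25 N is too much. Springs back when let go
- pawl_pad (a point): middle of the top of the pawl's black thumb pad (22 along clamp x, 26 along y, 8 thick): 86 mm to +y of the rail axis, 80 mm above the bench when engaged. Press with shut fingers, the gripper's long side along clamp x, so that its body stays clear of the raised handle
- bracket: loose black bracket, about 0.25 kg: plate 140 x 44 x 16 mm (x, y, z), origin at the centre of its underside. The +x end is the flat end. Grip rib 40 x 12, long side along x, centred at x = -25, z 16 to 50; cream round socket (r 18, to z = 46) at x = -52. Home: origin at (-105, 0, 12) mm in the clamp's frame, x axes parallel; 3 mm play to each fence
- bracket_end (a point): middle of the lower edge of the bracket's flat end, 70 mm to +x of its origin; home, it coincides with stop_line
- relay_box: bystander: black relay box 90 x 60 x 50, origin at its underside
- relay: bystander: small black relay 30 x 30 x 36
- tape_roll: bystander: roll of black tape, 90 across, 20 high
- terminal_tray: bystander: grey divided tray 120 x 90 x 30
- meter: bystander: grey meter 150 x 80 x 45
- socket: bystander: cream round socket lying down, 45 long, 38 across
- screwdriver: bystander: screwdriver with a black handle
Mind the look-alikes: they are no part of the job. What is shaped like the bracket but blue or green is not meant.

How it is judged:
On the way, in this order (a step that is already met when the one before it is completed fails the run):
1. the rail is raised until it presses the travel stop's plunger in by at least 0.5 mm (value of joint buffer above 0.0005 m), for 0.1 s.
2. the bracket lies home on the bed, its flat end against the stop pins, under the foot that the pawl holds raised (rail above 28 mm) (value of joint rail above 0.028 m and x of bracket_end in the frame of clamp between -0.0375 and -0.032 m and y of bracket in the frame of clamp between -0.005 and 0.005 m and z of bracket in the frame of clamp below 0.0145 m and angle between the x axis of bracket and the x axis of clamp, either way round below 0.08 rad), for 0.2 s.
3. the foot has been let down onto the bracket (rail below 16.5 mm) (value of joint rail below 0.0165 m), for 0.2 s.
At the end, for the whole second after the job is handed in: The foot rests on the bracket (rail travel 11.5 to 16.5 mm); the bracket lies flat on the bed (origin below 14.5 mm), its flat end within 2.5 mm of the stop pins, within 5 mm sideways and 0.08 rad of square, at rest (value of joint rail between 0.0115 and 0.0165 m and velocity of joint rail below 0.01 m/s and linear speed of bracket below 0.01 m/s and x of bracket_end in the frame of clamp between -0.0375 and -0.032 m and y of bracket in the frame of clamp between -0.005 and 0.005 m and z of bracket in the frame of clamp below 0.0145 m and angle between the x axis of bracket and the x axis of clamp, either way round below 0.08 rad); the robot touches nothing.
It fails at once if the travel stop's plunger is pressed in more than 6.5 mm (value of joint buffer above 0.0065 m).
It fails at once if the pawl is pressed with more than 25 N (contact force between the fingers and pawl above 25 N).
It fails at once if the bracket is pushed against the hold-down with more than 25 N while the foot is raised (rail above 20 mm) (contact force between bracket and clamp above 25 N and value of joint rail above 0.02 m).
It fails at once if a bystander is moved by more than 20 mm (distance of any of relay_box, relay, tape_roll, terminal_tray, meter, socket, screwdriver from where it was at the start of the episode above 0.02 m).
It also fails if it takes over 72 s, if anything falls off the work surface, if the arm or the gripper's body presses on something with over 40 N, if the wrist force passes 120 N, or if a joint passes its speed limit or range.

## Working session

There is one attempt and no reset: what is moved stays moved. The work goes in short steps, Python scripts to look and compute and a shell command to move; the robot and the scene stay as the last step left them, time stands still between calls to the robot, and variables do not carry over. Pictures are saved under pics/ and viewed, at most 10 in all, crops included, and the job is handed in when it is done.

```bash
mkdir -p pics
cat > h.py <<'E'
import numpy as np,cv2
from station import arm,grab_frame,camera_params,spot_in
from scipy.spatial.transform import Rotation as Ro
def world(cam,uv,d,P=None):
    P=P or camera_params(cam); K=np.array(P['mtx'],float)
    x,y=(uv[0]-K[0,2])/K[0,0],(uv[1]-K[1,2])/K[1,1]
    r=np.hypot(x,y); s=r
    for _ in range(20): s=r/(1+P['k1']*s*s)
    f=s/r if r>0 else 1
    return np.array(P['R']).T@(np.array([x*f*d,y*f*d,d])-np.array(P['t']))
def cloud(cam,depth):
    P=camera_params(cam);K=np.array(P['mtx'],float)
    v,u=np.mgrid[0:400,0:640]; x=(u-K[0,2])/K[0,0]; y=(v-K[1,2])/K[1,1]
    r=np.hypot(x,y)+1e-9; s=r.copy()
    for _ in range(20): s=r/(1+P['k1']*s*s)
    f=s/r; C=np.stack([x*f*depth,y*f*depth,depth],-1)-np.array(P['t'])
    W=C@np.array(P['R']); W[depth<=0]=np.nan
    return W
E
python3 - <<'E'
from h import *
for c in ['scene','top']:
    im,d=grab_frame(c); cv2.imwrite(f'pics/{c}0.png',im); np.save(f'{c}0.npy',d); W=cloud(c,d)
    for q in ['clamp','rail_handle','pawl_pad','foot','bracket','bracket_end','stop_line','relay_box']:
        for r in spot_in(q,c)[:3]:
            u,v=map(int,r['uv']); print(c,q,(u,v),round(r['confidence'],2),W[min(v,399),min(u,639)].round(3))
print(arm.get_state()['t'])
E
```

```text
scene clamp (315, 243) 0.69 [ 0.654 -0.049  0.101]
scene clamp (233, 305) 0.66 [ 0.716 -0.267  0.016]
scene rail_handle (316, 205) 0.74 [ 0.646 -0.045  0.214]
scene pawl_pad (343, 239) 0.62 [0.638 0.029 0.077]
scene foot (317, 208) 0.62 [ 0.656 -0.046  0.214]
scene bracket (212, 242) 0.8 [ 0.496 -0.289  0.017]
scene bracket (357, 219) 0.73 [0.521 0.114 0.02 ]
scene bracket (241, 202) 0.66 [ 0.355 -0.187  0.017]
scene bracket_end (242, 203) 0.55 [ 0.363 -0.185  0.019]
scene stop_line (315, 242) 0.95 [ 0.651 -0.048  0.102]
scene stop_line (416, 263) 0.47 [0.724 0.198 0.027]
scene relay_box (383, 177) 0.2 [0.368 0.256 0.026]
top clamp (327, 206) 0.63 [ 0.578 -0.029  0.029]
top rail_handle (328, 184) 0.62 [ 0.627 -0.032  0.097]
top rail_handle (302, 183) 0.47 [0.634 0.037 0.08 ]
top pawl_pad (332, 184) 0.22 [ 0.604 -0.038  0.212]
top foot (330, 184) 0.65 [ 0.604 -0.033  0.212]
top foot (440, 303) 0.62 [ 0.306 -0.327  0.034]
top bracket (422, 237) 0.72 [ 0.484 -0.285  0.047]
top bracket (383, 284) 0.63 [ 0.359 -0.178  0.013]
top bracket (270, 226) 0.56 [0.527 0.131 0.015]
top bracket_end (274, 225) 0.93 [0.53  0.12  0.013]
top bracket_end (383, 282) 0.84 [ 0.365 -0.179  0.013]
top bracket_end (418, 233) 0.68 [ 0.497 -0.284  0.01 ]
top stop_line (328, 208) 0.77 [ 0.572 -0.032  0.033]
top relay_box (218, 239) 0.86 [0.492 0.267 0.055]
0.9
```

Run:
```python
import cv2
im=cv2.imread('pics/top0.png')
cv2.imwrite('pics/topc.png',cv2.resize(im[140:340,190:470],(784,560),interpolation=cv2.INTER_CUBIC))
```

```text
(no output)
```

View pics/topc.png

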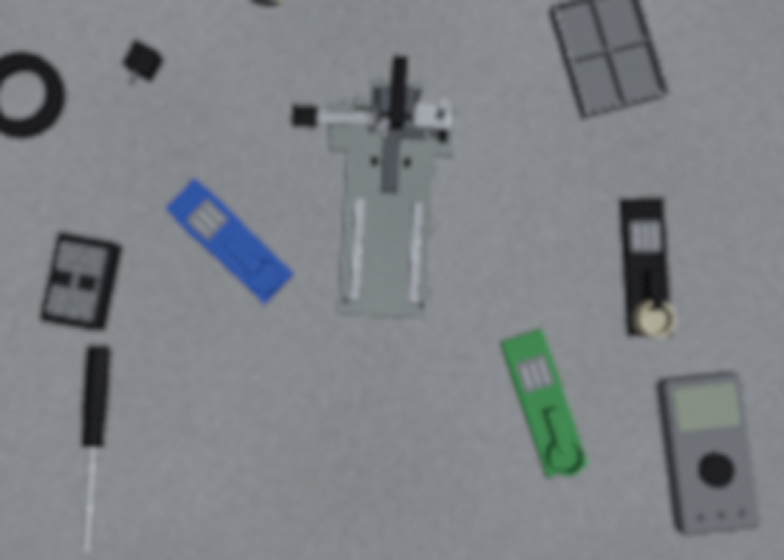

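View pics/scene0.png

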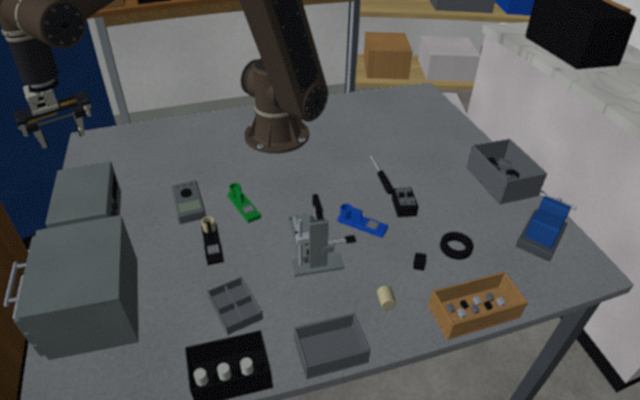

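The top crop shows the clamp with its black handle at (398,93) and the pad at (304,116). The black bracket is at (645,265) with its flat end up, at about world (0.48,-0.285). The blue and green look-alikes are to be ignored.

Run:
```python
from h import *
im=cv2.imread('pics/top0.png');W=cloud('top',np.load('top0.npy'))
def pca(m,n):
    p=W[m]; c=p.mean(0); r=cv2.minAreaRect((p[:,:2]*1000).astype(np.float32)); print(n,len(p),c.round(4),'rect',r)
x,y,z=W[...,0],W[...,1],W[...,2]
pca((abs(x-.63)<.08)&(abs(y+.035)<.05)&(z>.19),'handle')
pca((abs(x-.63)<.05)&(y>.0)&(y<.08)&(z>.06)&(z<.1),'pawl')
pca((x>.40)&(x<.58)&(y<-.24)&(y>-.34)&(z>.008),'bracket')
pca((x>.42)&(x<.62)&(y<.03)&(y>-.1)&(z>.007)&(z<.03),'bed')
pca((x>.40)&(x<.65)&(y<.03)&(y>-.1)&(z>.022)&(z<.06),'footarm')
s=arm.get_state();print(s['eef_pos'],s['ee_rot'],s['t'],s['force'])
R=Ro.from_euler('xyz',s['ee_rot']).as_matrix();print(R.round(3))
P=camera_params('wrist');C=-np.array(P['R']).T@np.array(P['t']);print('cam in tool',(R.T@(C-s['eef_pos'])).round(3),(np.array(P['R'])@R).round(2),P['mtx'])
```

```text
handle 162 [ 0.6309 -0.0383  0.2124] rect ((632.31689453125, -38.68821716308594), (14.040775299072266, 59.080970764160156), 86.7805404663086)
pawl 121 [0.6385 0.0357 0.078 ] rect ((638.6770629882812, 30.24452018737793), (56.403297424316406, 20.55669403076172), 88.47423553466797)
bracket 806 [ 0.4905 -0.2883  0.0215] rect ((491.9522705078125, -290.3155212402344), (46.29364013671875, 135.9445037841797), 89.9963150024414)
bed 1885 [ 0.5344 -0.0317  0.0127] rect ((533.5711669921875, -36.61852264404297), (125.19546508789062, 172.75570678710938), 89.94320678710938)
footarm 213 [ 0.6031 -0.0403  0.0298] rect ((565.049072265625, -35.884239196777344), (67.03423309326172, 149.40277099609375), 79.21820831298828)
[ 0.20255678 -0.64387575  0.19767627] [ 3.14158835e+00 -3.19060709e-05 -2.83675736e+00] 0.9 [ 0.34424179  0.39096747 -0.13080966]
[[-0.954 -0.3   -0.   ]
 [-0.3    0.954 -0.   ]
 [ 0.     0.    -1.   ]]
cam in tool [ 0.066 -0.001 -0.186] [[ 0.    1.    0.  ]
 [-0.97  0.   -0.25]
 [-0.25 -0.    0.97]] [[325.10812877   0.         320.51509551]
 [  0.         325.10812877 194.77074182]
 [  0.           0.           1.        ]]
```

```bash
python3 -m jog '[[[-533,471,-102,0,0,0.361,60],[-533,471,-102,0,0,0.361,60],[-533,471,-102,0,0,0.361,60],[-533,471,-102,0,0,0.361,60],[-533,471,-102,0,0,0.361,60],[-533,471,-102,0,0,0.361,60],[-533,471,-102,0,0,0.361,60],[-533,471,-102,0,0,0.361,60],[-533,471,-102,0,0,0.361,60],[-533,471,-102,0,0,0.361,60],[-533,471,-102,0,0,0.361,60],[-533,471,-102,0,0,0.361,60],[-533,471,-102,0,0,0.361,60],[-533,471,-102,0,0,0.361,60],[-533,471,-102,0,0,0.361,60]]]' 20
python3 - <<'E'
from h import *
s=arm.get_state();im,d=grab_frame('wrist');cv2.imwrite('pics/w1.png',im);np.save('w1.npy',cloud('wrist',d))
print(s['t'],s['eef_pos'],s['ee_rot'],s['q'])
W=cloud('wrist',d)
for q in ['rail_handle','pawl_pad','foot','stop_line']:
    for r in spot_in(q,'wrist')[:2]:
        u,v=map(int,r['uv']);print(q,(u,v),round(r['confidence'],2),W[v,u].round(4))
E
```

```text
t: 2.78
eef_pos: [0.5692, -0.0354, 0.2998]
ee_rot: [3.142, 0.0, 3.084]
force: [-0.2, 0.4, 0.1]
width: 0.0601
gripper_force: 0.0
2.775 [ 0.56916903 -0.03544267  0.2997719 ] [3.14158199e+00 1.10339137e-04 3.08446519e+00] [ 2.80847744e-01  1.36474928e-01 -5.47187609e-02  2.70151319e-05
 -1.37949500e+00 -1.90877667e+00]
rail_handle (322, 206) 0.69 [ 0.627  -0.038   0.0626]
pawl_pad (373, 213) 0.94 [0.6367 0.0289 0.0757]
foot (322, 205) 0.61 [ 0.6274 -0.038   0.0566]
stop_line (328, 162) 0.95 [ 0.5731 -0.0263  0.0259]
stop_line (204, 241) 0.26 [ 0.537  -0.0676  0.4006]
```

View pics/w1.png

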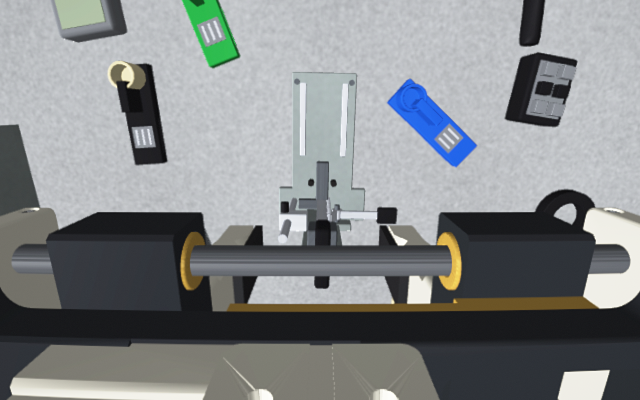

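The wrist picture shows the bed's near corners at (294,72) and (356,73), with the two pins at (311,182) and (333,182). The pad is at (386,215), and the black bracket has its rib and socket end near (125,85) and its flat end near (150,163).

```bash
cat >> h.py <<'E'
def plane(cam,uv,z,P=None):
    a=world(cam,uv,.3,P);b=world(cam,uv,.6,P); return a+(b-a)*(z-a[2])/(b[2]-a[2])
E
python3 - <<'E'
from h import *
im=cv2.imread('pics/w1.png');g=cv2.cvtColor(im,cv2.COLOR_BGR2GRAY)
W=np.load('w1.npy');x,y,z=W[...,0],W[...,1],W[...,2]
ok=np.zeros(z.shape,bool);ok[:235]=1
def rect(m,n):
    p=W[m&ok];r=cv2.minAreaRect((p[:,:2]*1000).astype(np.float32));print(n,len(p),'z',np.median(p[:,2]).round(4),np.round(r[0],1),np.round(r[1],1),round(r[2],2),'med',np.median(p,0).round(4))
uu=np.mgrid[0:400,0:640][1];vv=np.mgrid[0:400,0:640][0]
rect((x>.42)&(x<.53)&(abs(y+.025)<.06)&(z>.007),'bed near')
rect((abs(uu-386)<14)&(abs(vv-215)<12)&(g<60)&(z>.065)&(z<.1),'pad')
rect((vv<175)&(vv>150)&(abs(uu-322)<10)&(g<80)&(z>.2),'handle vis')
b=(uu>95)&(uu<175)&(vv>55)&(vv<170)&(z>.008)
rect(b,'bracket'); rect(b&(z<.022),'plate'); rect(b&(z>.03)&(vv>75)&(g<80),'rib');
rect(b&(z>.035)&(im[...,2]>130)&(vv<95),'sock')
# fence lines (white) and bed edge lines
for n,m in [('fenceL',(uu>297)&(uu<309)),('fenceR',(uu>338)&(uu<351))]:
    mm=m&(vv>80)&(vv<158)&(g>215)
    pts=np.array([plane('wrist',(u,v),.020) for v,u in zip(*np.where(mm))])[:,:2]*1000
    if len(pts)>20:
        l=cv2.fitLine(pts.astype(np.float32),cv2.DIST_HUBER,0,.01,.01).ravel();print(n,len(pts),l.round(4),'ang',np.degrees(np.arctan2(l[1],l[0])).round(2))
for uv in [(311,182),(333,182)]: print('pin',plane('wrist',uv,.027).round(4))
for uv in [(294,72),(356,73)]: print('corner',plane('wrist',uv,.012).round(4))
P=[plane('wrist',uv,.012)[:2] for uv in [(294,72),(356,73)]]
E
```

```text
bed near 5341 z 0.0117 [491.2 -32.4] [98.9 83.4] 85.27 med [ 0.5061 -0.0481  0.0117]
pad 275 z 0.0788 [640.   46.2] [24. 21.] 84.14 med [0.6395 0.0456 0.0788]
handle vis 0 z nan [0. 0.] [0. 0.] 0.0 med [nan nan nan]
bracket 3552 z 0.0159 [ 492.9 -289. ] [ 46.9 140.3] 89.59 med [ 0.4838 -0.2846  0.0159]
plate 2391 z 0.015 [ 492.9 -289. ] [ 46.9 140.3] 89.59 med [ 0.5078 -0.2828  0.015 ]
rib 461 z 0.0479 [ 466.8 -293.5] [20.8 41.7] 88.82 med [ 0.4686 -0.2857  0.0479]
sock 232 z 0.0446 [ 438.7 -290.1] [34.5 32.2] 81.4 med [ 0.4372 -0.2865  0.0446]
fenceL 369 [ 9.977000e-01 -6.830000e-02  5.107996e+02 -5.894640e+01] ang -3.91
fenceR 383 [ 9.965000e-01 -8.340000e-02  5.156772e+02 -1.108700e+00] ang -4.79
pin [ 0.6008 -0.0519  0.027 ]
pin [ 0.6026 -0.0202  0.027 ]
corner [ 0.448  -0.0662  0.012 ]
corner [0.4541 0.0191 0.012 ]
  return _methods._mean(a, axis=axis, dtype=dtype,
  ret = ret.dtype.type(ret / rcount)
  ret = um.true_divide(
```

Estimates from the pad, handle, fences, bed edge and pins agree within about 2 mm: the clamp origin is near (0.633,-0.039), yaw -4.4°. Next I grip the handle.

```bash
python3 -m jog '[[[-35,0,0,0,0,0.02,60],[-63,0,20,0,0,0.02,60],[-63,0,65,0,0,0.02,60],[-63,0,100,0,0,0.02,60],[-63,0,116,0,0,0.02,60],[-63,0,116,0,0,0.02,60],[-63,0,116,0,0,0.02,0],[-63,0,116,0,0,0.02,0],[-63,0,116,0,0,0.02,0],[-63,0,116,0,0,0.02,0],[-63,0,116,0,0,0.02,0],[-63,0,116,0,0,0.02,0]]]' 40
```

```text
t: 4.53
eef_pos: [0.6326, -0.0378, 0.1837]
ee_rot: [3.141, 0.0, 3.065]
force: [-0.1, 1.8, 1.5]
width: 0.0123
gripper_force: 40.0
```

```bash
python3 -m jog '[[[0,0,-2,0,0,0,0],[0,0,-4,0,0,0,0],[0,0,-6,0,0,0,0],[0,0,-8,0,0,0,0],[0,0,-11,0,0,0,0],[0,0,-14,0,0,0,0],[0,0,-17,0,0,0,0],[0,0,-20,0,0,0,0],[0,0,-23,0,0,0,0],[0,0,-26,0,0,0,0],[0,0,-29,0,0,0,0],[0,0,-32,0,0,0,0],[0,0,-32,0,0,0,0]]]'
for i in 1; do :; done
python3 -m jog '[[[0,0,-1,0,0,0,0],[0,0,-2,0,0,0,0]]]' | egrep 'eef|force:'
python3 -m jog '[[[0,0,-1,0,0,0,0],[0,0,-2,0,0,0,0]]]' | egrep 'eef|force:'
python3 -m jog '[[[0,0,-1,0,0,0,0],[0,0,-2,0,0,0,0]]]' | egrep 'eef|force:'
python3 -m jog '[[[0,0,-1,0,0,0,0],[0,0,-2,0,0,0,0]]]' | egrep 'eef|force:'
python3 -m jog '[[[0,0,-1,0,0,0,0],[0,0,-2,0,0,0,0]]]' | egrep 'eef|force:'
```

```text
t: 6.15
eef_pos: [0.6325, -0.0379, 0.2161]
ee_rot: [3.141, 0.0, 3.066]
force: [2.2, 5.6, -6.2]
width: 0.0126
gripper_force: 40.0
eef_pos: [0.6325, -0.0379, 0.2173]
force: [3.6, 3.5, -11.4]
gripper_force: 40.0
eef_pos: [0.6324, -0.0378, 0.219]
force: [4.5, 3.7, -12.6]
gripper_force: 40.0
eef_pos: [0.6325, -0.0379, 0.2212]
force: [2.9, 4.2, -9.7]
gripper_force: 40.0
eef_pos: [0.6325, -0.0379, 0.2236]
force: [2.4, 3.7, -7.9]
gripper_force: 40.0
eef_pos: [0.6325, -0.0379, 0.2256]
force: [4.6, 4.1, -9.3]
gripper_force: 40.0
```

```bash
python3 -m jog '[[[0,0,-1,0,0,0,0]]]' | egrep 'eef|^force:'
python3 -m jog '[[[0,0,-1,0,0,0,0]]]' | egrep 'eef|^force:'
python3 -m jog '[[[0,0,-1,0,0,0,0]]]' | egrep 'eef|^force:'
python3 -m jog '[[[0,0,-1,0,0,0,0]]]' | egrep 'eef|^force:'
```

```text
eef_pos: [0.6325, -0.0379, 0.2263]
force: [3.8, 3.9, -10.2]
eef_pos: [0.6325, -0.0378, 0.2272]
force: [4.3, 3.7, -10.5]
eef_pos: [0.6325, -0.0379, 0.2281]
force: [4.2, 3.6, -11.1]
eef_pos: [0.6325, -0.0378, 0.229]
force: [4.3, 4.2, -12.2]
```

```bash
python3 -m jog '[[[0,0,-1,0,0,0,0]]]' | egrep 'eef|^force:'
python3 -m jog '[[[0,0,-1,0,0,0,0]]]' | egrep 'eef|^force:'
python3 -m jog '[[[0,0,-1,0,0,0,0]]]' | egrep 'eef|^force:'
python3 -m jog '[[[0,0,-1,0,0,0,0]]]' | egrep 'eef|^force:'
```

```text
eef_pos: [0.6324, -0.0378, 0.2299]
force: [3.8, 3.9, -10.7]
eef_pos: [0.6325, -0.0379, 0.2311]
force: [4.2, 4.5, -9.5]
eef_pos: [0.6325, -0.0379, 0.2324]
force: [3.6, 3.8, -8.4]
eef_pos: [0.6325, -0.0379, 0.2336]
force: [2.4, 3.8, -7.3]
```

```bash
python3 -m jog '[[[0,0,-1,0,0,0,0]]]' | egrep 'eef|^force:'
python3 -m jog '[[[0,0,-1,0,0,0,0]]]' | egrep 'eef|^force:'
python3 -m jog '[[[0,0,-1,0,0,0,0]]]' | egrep 'eef|^force:'
python3 -m jog '[[[0,0,-1,0,0,0,0]]]' | egrep 'eef|^force:'
```

```text
eef_pos: [0.6325, -0.0379, 0.2348]
force: [3.0, 4.5, -6.2]
eef_pos: [0.6325, -0.0379, 0.2355]
force: [4.6, 3.9, -9.3]
eef_pos: [0.6325, -0.0379, 0.2363]
force: [5.6, 2.6, -10.0]
eef_pos: [0.6324, -0.0379, 0.2371]
force: [3.9, 4.4, -10.3]
```

```bash
python3 -m jog '[[[0,0,-1,0,0,0,0]]]' | egrep 'eef|^force:'
python3 -m jog '[[[0,0,-1,0,0,0,0]]]' | egrep 'eef|^force:'
python3 -m jog '[[[0,0,-1,0,0,0,0]]]' | egrep 'eef|^force:'
python3 -m jog '[[[0,0,-1,0,0,0,0]]]' | egrep 'eef|^force:'
```

```text
eef_pos: [0.6324, -0.0378, 0.2376]
force: [6.6, 3.1, -15.9]
eef_pos: [0.6324, -0.0379, 0.2382]
force: [6.2, 2.7, -16.0]
eef_pos: [0.6323, -0.0378, 0.2388]
force: [6.8, 2.3, -17.5]
eef_pos: [0.6323, -0.0378, 0.2395]
force: [8.2, 2.7, -19.3]
```

Contact is felt at about 54 mm of travel: the force runs 5–8 N above the tooth pattern, so the plunger is pressed about 2 mm. I'll hold briefly, ease back until the pawl holds, and release.

```bash
python3 -m jog '[[[0,0,0,0,0,0,0],[0,0,1,0,0,0,0],[0,0,2,0,0,0,0],[0,0,3,0,0,0,0],[0,0,4,0,0,0,0],[0,0,5,0,0,0,0],[0,0,6,0,0,0,0]]]' | egrep 'eef|^force:'
python3 -m jog '[[[0,0,0,0,0,0,60],[0,0,0,0,0,0,60],[0,0,0,0,0,0,60],[0,0,0,0,0,0,60],[0,0,-30,0,0,0,60],[0,0,-60,0,0,0,60],[50,0,-60,0,0,0,60],[60,0,-60,0,0,0,60],[60,0,-60,0,0,0,60]]]'
python3 - <<'E'
from h import *
s=arm.get_state();im,d=grab_frame('wrist');cv2.imwrite('pics/w2.png',im);W=cloud('wrist',d)
uu=np.mgrid[0:400,0:640][1];m=(W[...,2]>.2)&(abs(W[...,1]+.037)<.012)&(W[...,0]<.66)&(W[...,0]>.58)&(W[...,2]<.32)
print(m.sum(),np.percentile(W[m][:,2],[5,50,90]) if m.any() else '')
E
```

```text
eef_pos: [0.6325, -0.0379, 0.236]
force: [1.6, 4.8, -6.1]
t: 11.4
eef_pos: [0.5724, -0.0337, 0.2965]
ee_rot: [3.141, 0.001, 3.066]
force: [1.0, 0.4, 0.1]
width: 0.0598
gripper_force: 0.0
665 [0.24066026 0.26257552 0.26361034]
```

View pics/w2.png

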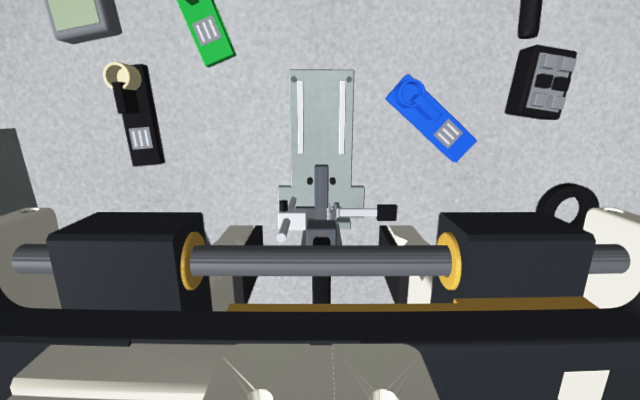

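The picture shows the handle raised (top at z≈0.263, so about 50 mm) and held; the foot tip is at (321,170). Next I look closely at the bracket.

```bash
python3 -m jog '[[[50,-50,0,0,0,0,60],[113,-261,20,0,0,0,60],[113,-261,46,0,0,0,60],[113,-261,46,0,0,0,60],[113,-261,46,0,0,0,60],[113,-261,46,0,0,0,60],[113,-261,46,0,0,0,60],[113,-261,46,0,0,0,60],[113,-261,46,0,0,0,60]]]' 30
python3 - <<'E'
from h import *
s=arm.get_state();P=camera_params('wrist');im,d=grab_frame('wrist');cv2.imwrite('pics/w3.png',im);W=cloud('wrist',d)
np.savez('w3',W=W,R=P['R'],t=P['t'])
print(s['t'],s['eef_pos'],s['ee_rot'])
for q in ['bracket','bracket_end']:
    for r in spot_in(q,'wrist')[:2]:
        u,v=map(int,r['uv']);print(q,(u,v),round(r['confidence'],2),W[v,u].round(4))
x,y,z=W[...,0],W[...,1],W[...,2];g=im.max(2);vv=np.mgrid[0:400,0:640][0]
def rect(m,n):
    p=W[m];r=cv2.minAreaRect((p[:,:2]*1000).astype(np.float32));print(n,len(p),np.round(r[0],1),np.round(r[1],1),round(r[2],2),'mean',p.mean(0).round(4))
b=(abs(x-.49)<.1)&(abs(y+.29)<.06)&(z>.012)&(z<.07)&(vv<230)
rect(b&(z<.019),'platetop');rect(b&(z>.047),'rib');rect(b&(z>.04)&(z<.0475)&(im[...,2]>130),'sock')
E
```

```text
t: 12.58
eef_pos: [0.4408, -0.2846, 0.2499]
ee_rot: [-3.142, 0.0, 3.067]
force: [0.5, -0.6, -0.5]
width: 0.0598
gripper_force: 0.0
12.575 [ 0.44084396 -0.28455725  0.24990399] [-3.14153993e+00  4.79437108e-04  3.06685394e+00]
bracket (604, 190) 0.94 [0.4957 0.0739 0.0426]
bracket (320, 194) 0.79 [ 0.4728 -0.2888  0.0478]
bracket_end (322, 194) 0.87 [ 0.4729 -0.2864  0.0483]
bracket_end (604, 188) 0.79 [0.4929 0.0731 0.0431]
platetop 1684 [ 477.2 -290.5] [111.3  44. ] 0.06 mean [ 0.4877 -0.2898  0.0148]
rib 300 [ 466.7 -290.5] [40.1 11.9] 0.16 mean [ 0.4663 -0.2904  0.0487]
sock 234 [ 438.2 -290.5] [33.5 35.3] 1.17 mean [ 0.4363 -0.2906  0.0444]
```

View pics/w3.png

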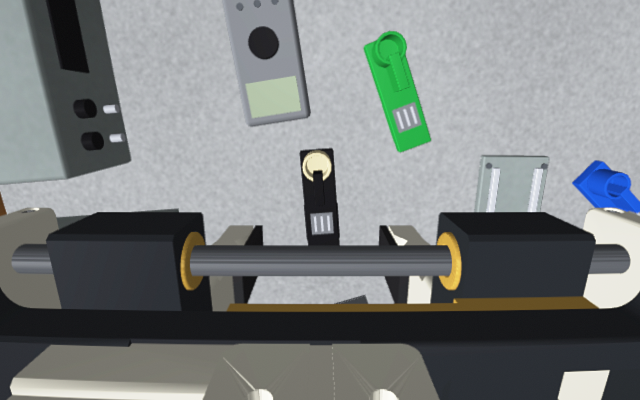

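The bracket is square to the world (yaw≈0), with its rib centre at (0.4667,-0.2905). Next I grasp the rib, a little forward of centre to clear the socket.

```bash
python3 -m jog '[[[-31,-4,60,0,0,-0.074,50],[-31,-4,120,0,0,-0.074,50],[-31,-4,170,0,0,-0.074,50],[-31,-4,205,0,0,-0.074,50],[-31,-4,218,0,0,-0.074,50],[-31,-4,224,0,0,-0.074,50],[-31,-4,224,0,0,-0.074,50],[-31,-4,224,0,0,-0.074,0],[-31,-4,224,0,0,-0.074,0],[-31,-4,224,0,0,-0.074,0],[-31,-4,224,0,0,-0.074,0],[-31,-4,224,0,0,-0.074,0],[-31,-4,224,0,0,-0.074,0]]]' 30
python3 -m jog '[[[0,0,-10,0,0,0,0],[0,0,-30,0,0,0,0],[0,0,-60,0,0,0,0],[0,0,-80,0,0,0,0],[0,0,-80,0,0,0,0]]]'
```

```text
t: 14.35
eef_pos: [0.4708, -0.2916, 0.0256]
ee_rot: [3.142, -0.0, 3.139]
force: [-0.7, 0.1, -0.0]
width: 0.001
gripper_force: 0.0
t: 14.98
eef_pos: [0.4721, -0.292, 0.1081]
ee_rot: [-3.14, 0.004, 3.14]
force: [-0.7, -0.9, 0.0]
width: 0.0005
gripper_force: 0.0
```

Missed: the fingers shut on nothing. I take a look.

Run:
```python
from h import *
s=arm.get_state();im,d=grab_frame('wrist');W=cloud('wrist',d)
cv2.imwrite('pics/w4.png',im)
x,y,z=W[...,0],W[...,1],W[...,2];vv,uu=np.mgrid[0:400,0:640]
b=(abs(x-.49)<.12)&(abs(y+.29)<.08)&(z>.040)&(z<.07)
for v in range(60,330,15):
    print(v,[ (int(1000*x[v,u]),int(1000*y[v,u]),int(1000*z[v,u])) if z[v,u]==z[v,u] else 0 for u in (290,305,320,335,350)])
```

```text
60 [(367, -315, 32), (367, -304, 34), (362, -293, -2), (362, -280, -2), (362, -267, -2)]
75 [(378, -315, 31), (378, -304, 30), (374, -293, -1), (374, -280, -3), (374, -267, 0)]
90 [(387, -319, -3), (387, -306, -3), (387, -293, -3), (387, -280, -1), (387, -267, -2)]
105 [(399, -319, -1), (399, -306, -2), (399, -293, -1), (399, -280, -2), (399, -266, -2)]
120 [(412, -319, -2), (412, -306, -2), (412, -293, -3), (412, -279, -3), (412, -266, -3)]
135 [(425, -320, -1), (424, -305, 13), (422, -293, 44), (422, -281, 42), (425, -266, -2)]
150 [(439, -320, -3), (433, -304, 43), (436, -293, 19), (436, -280, 19), (439, -266, -1)]
165 [(452, -320, -2), (445, -304, 42), (445, -293, 41), (448, -280, 22), (453, -265, -3)]
180 [(466, -321, -1), (463, -306, 12), (456, -293, 47), (463, -280, 12), (466, -265, -2)]
195 [(481, -321, -2), (476, -306, 14), (468, -293, 47), (477, -280, 13), (481, -265, -3)]
210 [(495, -321, -2), (491, -306, 12), (480, -293, 47), (490, -279, 14), (495, -265, -1)]
225 [(432, -300, 216), (433, -296, 213), (505, -293, 13), (435, -288, 207), (432, -285, 216)]
240 [(433, -299, 223), (436, -296, 216), (519, -293, 14), (436, -289, 216), (433, -285, 223)]
255 [(437, -299, 223), (439, -296, 219), (440, -292, 217), (438, -289, 220), (437, -285, 224)]
270 [(441, -299, 223), (442, -296, 221), (443, -292, 218), (442, -289, 221), (441, -285, 223)]
285 [(445, -299, 223), (446, -296, 221), (575, -293, -2), (446, -289, 221), (444, -285, 224)]
300 [(448, -299, 223), (452, -296, 218), (592, -293, -2), (448, -289, 224), (448, -285, 224)]
315 [(446, -298, 233), (445, -295, 234), (445, -292, 234), (445, -289, 234), (445, -286, 234)]
```

View pics/w4.png

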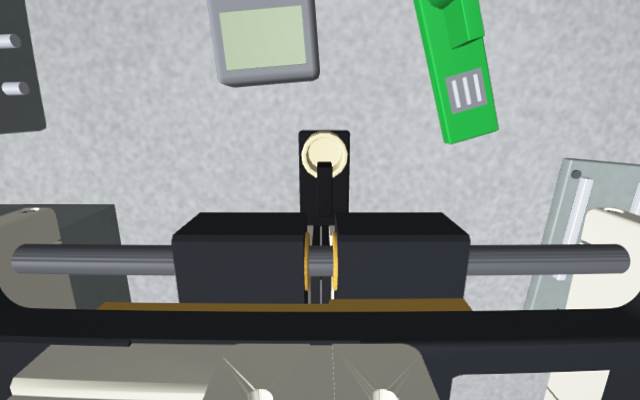

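Run:
```python
from h import *
im,d=grab_frame('wrist');W=cloud('wrist',d);W3=np.load('w3.npz')['W']
s=arm.get_state();print(s['t'],s['eef_pos'],s['width'],s['gripper_force'],s['q'])
def rect(W,m,n):
    p=W[m];r=cv2.minAreaRect((p[:,:2]*1000).astype(np.float32));print(n,len(p),np.round(r[0],1),np.round(r[1],1),round(r[2],2),'mean',p.mean(0).round(4))
for n,A in (('w3',W3),('now',W)):
    x,y,z=A[...,0],A[...,1],A[...,2]
    b=(abs(x-.49)<.1)&(abs(y+.29)<.06)
    rect(A,b&(z>.0455)&(z<.055),n+' rib');rect(A,b&(z>.01)&(z<.019),n+' plate');rect(A,b&(z>.035)&(z<.0455),n+' sock')
c,dt=grab_frame('top');A=cloud('top',dt)
x,y,z=A[...,0],A[...,1],A[...,2];m=(abs(x-.47)<.1)&(abs(y+.29)<.05)&(z>.06)&(z<.3);print('gripper from top',A[m].mean(0) if m.any() else None)
# what is between fingers: column profile of depth/brightness at row 290
print(im[290,300:345].max(1).tolist()); print((W[290,300:345,2]*1000).round().tolist())
```

```text
15.075 [ 0.47067044 -0.29148228  0.10588618] 0.0006792966451532136 0.0 [-2.00882103e-01  2.39321712e-01 -3.83369744e-01 -2.83850718e-04
 -9.47601592e-01 -1.37212709e+00]
w3 rib 331 [ 454.6 -286.9] [61.7 30.1] 11.45 mean [ 0.4643 -0.2902  0.0485]
w3 plate 2166 [ 488.5 -290.4] [133.9  44. ] 0.06 mean [ 0.4995 -0.2899  0.0148]
w3 sock 267 [ 448.7 -293.4] [34.8 55.7] 73.89 mean [ 0.4371 -0.2906  0.0434]
now rib 774 [ 456.2 -290.9] [60.1 14.1] 4.89 mean [ 0.4652 -0.2901  0.0477]
now plate 2220 [ 490.7 -290.2] [ 44.2 139. ] 89.99 mean [ 0.4673 -0.291   0.0139]
now sock 681 [ 438.  -290.3] [34.2 34.7] 0.23 mean [ 0.4367 -0.2902  0.043 ]
gripper from top [ 0.44336988 -0.26548547  0.2275527 ]
[58, 57, 56, 57, 32, 87, 93, 107, 119, 117, 85, 54, 50, 53, 53, 53, 53, 52, 50, 59, 128, 127, 60, 50, 51, 52, 52, 51, 51, 48, 64, 178, 247, 245, 162, 136, 119, 55, 58, 57, 57, 57, 56, 56, 56]
[223.0, 223.0, 223.0, 224.0, 221.0, 216.0, 211.0, 206.0, 199.0, 190.0, nan, 180.0, 180.0, 180.0, 179.0, 179.0, 179.0, 179.0, 180.0, 179.0, -3.0, -1.0, 179.0, 179.0, 180.0, 180.0, 180.0, 180.0, 180.0, 180.0, 180.0, 181.0, 191.0, 199.0, 206.0, 213.0, 215.0, 222.0, 223.0, 223.0, 224.0, 223.0, 224.0, 223.0, 223.0]
```

```bash
python3 -m jog '[[[0,0,0,0,0,0,50],[0,0,0,0,0,0,50],[0,1,0,0,0,0,50],[0,1,0,0,0,0,50]]]' 30
python3 -m jog '[[[0,0,20,0,0,0,50],[0,0,40,0,0,0,50],[0,0,60,0,0,0,50],[0,0,75,0,0,0,50],[0,0,80,0,0,0,50],[0,0,80,0,0,0,50]]]'
python3 -m jog '[[[0,0,0,0,0,0,30],[0,0,0,0,0,0,20],[0,0,0,0,0,0,20]]]'
python3 - <<'E'
from h import *
im,d=grab_frame('wrist');cv2.imwrite('pics/w5.png',im[100:320,200:440])
E
python3 -m jog '[[[0,0,0,0,0,0,6],[0,0,0,0,0,0,6],[0,0,0,0,0,0,6]]]'
```

```text
t: 15.62
eef_pos: [0.4707, -0.2905, 0.1055]
ee_rot: [3.142, -0.0, 3.139]
force: [0.9, 0.2, -0.0]
width: 0.0348
gripper_force: 0.0
t: 16.38
eef_pos: [0.4708, -0.2906, 0.0257]
ee_rot: [-3.142, -0.0, 3.14]
force: [0.0, -0.9, 0.9]
width: 0.0497
gripper_force: 0.0
t: 16.75
eef_pos: [0.471, -0.2906, 0.0261]
ee_rot: [-3.141, 0.001, 3.139]
force: [0.2, 0.5, 0.2]
width: 0.0254
gripper_force: 0.0
t: 17.18
eef_pos: [0.4707, -0.2906, 0.0256]
ee_rot: [3.142, -0.0, 3.139]
force: [0.4, 0.0, 0.5]
width: 0.0062
gripper_force: 0.0
```

View pics/w5.png

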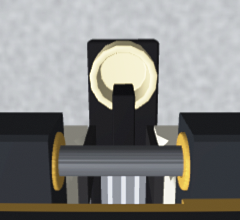

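Run:
```python
from h import *
s=arm.get_state();print(s['t'],s['eef_pos'],s['width'])
im,d=grab_frame('scene');W=cloud('scene',d)
b=(abs(W[...,0]-.47)<.12)&(abs(W[...,1]+.29)<.09)&(W[...,2]>.005)
v,u=np.where(b);print(u.min(),u.max(),v.min(),v.max())
u0,v0=int(np.median(u)),int(np.median(v))
cv2.imwrite('pics/s5.png',cv2.resize(im[v.min()-10:v.max()+15,u.min()-15:u.max()+15],None,fx=6,fy=6,interpolation=cv2.INTER_CUBIC)[:600,:800])
p=W[b]
for z0 in np.arange(.01,.2,.01):
    q=p[(p[:,2]>=z0)&(p[:,2]<z0+.01)]
    if len(q): print(round(z0,3),len(q),'x',np.percentile(q[:,0],[5,50,95]).round(3),'y',np.percentile(q[:,1],[5,50,95]).round(3))
```

```text
17.175 [ 0.47074521 -0.29056882  0.02561627] 0.006239440593618077
155 245 62 263
0.01 515 x [0.385 0.509 0.561] y [-0.349 -0.292 -0.271]
0.02 88 x [0.383 0.454 0.537] y [-0.369 -0.3   -0.278]
0.03 90 x [0.358 0.369 0.488] y [-0.372 -0.351 -0.291]
0.04 26 x [0.426 0.483 0.49 ] y [-0.294 -0.292 -0.287]
0.05 20 x [0.46  0.482 0.485] y [-0.306 -0.29  -0.279]
0.06 37 x [0.48  0.483 0.485] y [-0.308 -0.288 -0.277]
0.07 39 x [0.477 0.482 0.486] y [-0.309 -0.296 -0.275]
0.08 41 x [0.48  0.483 0.486] y [-0.311 -0.288 -0.273]
0.09 42 x [0.475 0.483 0.486] y [-0.312 -0.295 -0.274]
0.1 14 x [0.476 0.484 0.486] y [-0.308 -0.297 -0.277]
0.12 55 x [0.502 0.51  0.512] y [-0.375 -0.283 -0.206]
0.13 261 x [0.445 0.504 0.513] y [-0.37  -0.279 -0.212]
0.14 260 x [0.455 0.501 0.513] y [-0.341 -0.28  -0.239]
0.15 224 x [0.452 0.497 0.512] y [-0.373 -0.271 -0.209]
0.16 669 x [0.442 0.484 0.507] y [-0.376 -0.285 -0.204]
0.17 121 x [0.487 0.494 0.498] y [-0.339 -0.311 -0.279]
0.18 71 x [0.488 0.493 0.496] y [-0.338 -0.304 -0.279]
0.19 83 x [0.485 0.494 0.497] y [-0.339 -0.311 -0.28 ]
```

View pics/s5.png

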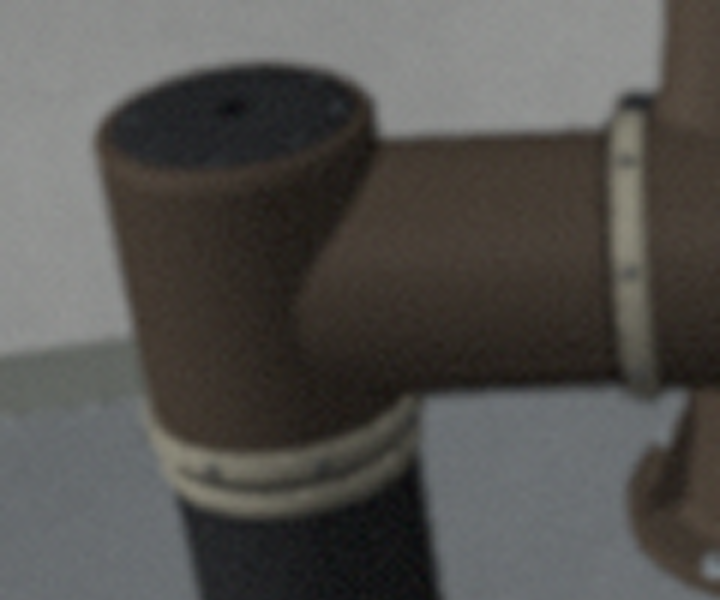

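Scene depth shows finger material only above z≈0.05 while the TCP reads 0.026. The fingertips seem to sit about 25 mm higher than the reported TCP. I descend in small steps, watching the force, and close.

```bash
python3 -m jog '[[[0,0,0,0,0,0,24],[0,0,0,0,0,0,24],[0,0,0,0,0,0,24],[0,0,4,0,0,0,24],[0,0,8,0,0,0,24],[0,0,8,0,0,0,24]]]' 30
python3 -m jog '[[[0,0,0,0,0,0,0],[0,0,0,0,0,0,0],[0,0,0,0,0,0,0]]]' 30
python3 - <<'E'
from h import *
s=arm.get_state();print(s['t'],s['eef_pos'],s['width'],s['gripper_force'])
im,d=grab_frame('scene');W=cloud('scene',d)
b=(abs(W[...,0]-.483)<.006)&(abs(W[...,1]+.29)<.04)&(W[...,2]>.025)&(W[...,2]<.12)
p=W[b]
for z0 in np.arange(.02,.12,.005):
    q=p[(p[:,2]>=z0)&(p[:,2]<z0+.005)]
    if len(q): print(round(z0,3),len(q),np.sort((q[:,1]*1000).round()).astype(int).tolist())
E
```

```text
t: 17.98
eef_pos: [0.4704, -0.2905, 0.0171]
ee_rot: [3.141, -0.001, 3.139]
force: [0.8, -0.4, 0.7]
width: 0.024
gripper_force: 0.0
t: 18.35
eef_pos: [0.4708, -0.2905, 0.0177]
ee_rot: [3.142, 0.0, 3.139]
force: [1.0, 1.3, -0.3]
width: 0.0113
gripper_force: 30.0
18.35 [ 0.47084949 -0.29049784  0.01768726] 0.011251243879559544 29.983398020267487
0.025 4 [-295, -292, -289, -289]
0.03 4 [-294, -292, -291, -288]
0.035 6 [-296, -294, -293, -290, -288, -287]
0.04 6 [-299, -295, -292, -292, -290, -287]
0.045 13 [-304, -299, -297, -296, -294, -293, -291, -291, -289, -288, -288, -286, -278]
0.05 17 [-309, -309, -307, -306, -304, -301, -296, -293, -291, -285, -285, -283, -280, -280, -277, -275, -272]
0.055 20 [-311, -311, -310, -308, -308, -306, -303, -301, -300, -298, -298, -287, -284, -282, -282, -279, -277, -276, -274, -272]
0.06 15 [-307, -305, -305, -303, -302, -300, -297, -286, -284, -283, -281, -281, -279, -276, -273]
0.065 19 [-312, -312, -310, -307, -304, -304, -302, -301, -299, -297, -286, -285, -283, -280, -280, -278, -278, -275, -273]
0.07 18 [-314, -311, -309, -309, -306, -306, -299, -298, -298, -285, -282, -279, -277, -277, -275, -274, -272, -272]
0.075 17 [-313, -313, -311, -310, -308, -308, -307, -303, -303, -300, -287, -286, -284, -276, -274, -273, -271]
0.08 27 [-315, -315, -310, -305, -305, -304, -302, -302, -300, -299, -297, -297, -286, -285, -284, -283, -281, -281, -280, -279, -278, -278, -276, -275, -273, -271, -270]
0.085 16 [-317, -314, -312, -312, -309, -307, -303, -299, -283, -282, -275, -274, -272, -272, -270, -267]
0.09 18 [-316, -313, -311, -308, -306, -301, -300, -300, -300, -298, -287, -287, -285, -285, -280, -277, -277, -269]
0.095 2 [-303, -297]
```

Gripped, but by only about 7 mm of rib; tip ≈ TCP reading + 25 mm. I re-grip 14 mm deeper, then lift.

```bash
python3 -m jog '[[[0,0,0,0,0,0,24],[0,0,0,0,0,0,24],[0,0,5,0,0,0,24],[0,0,10,0,0,0,24],[0,0,14,0,0,0,24],[0,0,14,0,0,0,24]]]' 30
python3 -m jog '[[[0,0,0,0,0,0,0],[0,0,0,0,0,0,0],[0,0,0,0,0,0,0]]]' 40
python3 -m jog '[[[0,0,-5,0,0,0,0],[0,0,-20,0,0,0,0],[0,0,-50,0,0,0,0],[0,0,-80,0,0,0,0],[0,0,-80,0,0,0,0],[0,0,-80,0,0,0,0]]]'
python3 - <<'E'
from h import *
s=arm.get_state();im,d=grab_frame('wrist');W=cloud('wrist',d)
im2,d2=grab_frame('scene');S=cloud('scene',d2)
for A,n in ((W,'wrist'),(S,'scene')):
    x,y,z=A[...,0],A[...,1],A[...,2]
    m=(abs(x-.49)<.09)&(abs(y+.29)<.03)&(z>.085)&(z<.10)
    if m.sum()>20:
        p=A[m];r=cv2.minAreaRect((p[:,:2]*1000).astype(np.float32));print(n,m.sum(),np.round(r[0],1),np.round(r[1],1),r[2],p.mean(0).round(4))
print(s['eef_pos'],s['ee_rot'])
E
```

```text
t: 19.15
eef_pos: [0.4704, -0.2905, 0.0031]
ee_rot: [3.141, -0.001, 3.139]
force: [-0.3, -0.4, 0.6]
width: 0.024
gripper_force: 0.0
t: 19.52
eef_pos: [0.4709, -0.2906, 0.0038]
ee_rot: [-3.142, 0.0, 3.139]
force: [0.4, 0.2, -0.6]
width: 0.0117
gripper_force: 40.0
t: 20.27
eef_pos: [0.4704, -0.2904, 0.0838]
ee_rot: [3.141, 0.0, 3.139]
force: [-0.4, 0.5, -2.7]
width: 0.0116
gripper_force: 40.0
wrist 2648 [ 468.9 -291.2] [96.4 44.1] 0.08191058039665222 [ 0.4519 -0.2914  0.0953]
scene 492 [ 509.9 -291.9] [109.   44.4] 0.509791910648346 [ 0.5198 -0.2915  0.0946]
[ 0.47040222 -0.29037399  0.08378216] [3.14124225e+00 2.32395370e-04 3.13904093e+00]
```

```bash
python3 -m jog '[[[9,60,0,0,0,0.03,0],[9,120,0,0,0,0.077,0],[9,180,0,0,0,0.077,0],[9,240,0,0,0,0.077,0],[9,265,0,0,0,0.077,0],[9,265,20,0,0,0.077,0],[9,265,45,0,0,0.077,0],[9,265,45,0,0,0.077,0],[9,265,45,0,0,0.077,0]]]'
python3 - <<'E'
from h import *
s=arm.get_state();im,d=grab_frame('wrist');W=cloud('wrist',d);cv2.imwrite('pics/w6.png',im)
print(s['t'],s['eef_pos'],s['ee_rot'])
O=np.array([.6328,-.0387]);a=-np.radians(4.4);c,sn=np.cos(a),np.sin(a)
D=W[...,:2]-O; X=(D@[c,sn])*1000;Y=(D@[-sn,c])*1000;Z=W[...,2]*1000
for x0 in range(-225,-100,8):
    m=(X>x0)&(X<x0+8)&(abs(Y)<60)
    br=m&(Z>44)&(Z<58)&(abs(Y)<30); fe=m&(Z>15.5)&(Z<24); bd=m&(Z>7)&(Z<15)
    f=lambda k:(int(k.sum()),Y[k].min().round(1),Y[k].max().round(1)) if k.sum()>3 else None
    print(x0,'br',f(br),'fenceL',f(fe&(Y<0)),'R',f(fe&(Y>0)),'bed',f(bd))
m=(Z>44)&(Z<58)&(abs(Y)<30)&(X>-240)&(X<-150);r=cv2.minAreaRect(np.stack([X[m],Y[m]],1).astype(np.float32));print(r,m.sum())
E
```

```text
t: 21.5
eef_pos: [0.4626, -0.0257, 0.039]
ee_rot: [-3.141, -0.0, 3.063]
force: [0.0, -0.6, -1.8]
width: 0.0111
gripper_force: 40.0
21.5 [ 0.46258013 -0.02569037  0.0389597 ] [-3.14115036e+00 -2.70564425e-04  3.06253059e+00]
-225 br (392, np.float64(-22.9), np.float64(20.9)) fenceL None R None bed None
-217 br (619, np.float64(-23.0), np.float64(21.0)) fenceL None R None bed None
-209 br (886, np.float64(-22.9), np.float64(20.8)) fenceL None R None bed None
-201 br (708, np.float64(-23.1), np.float64(21.1)) fenceL None R None bed None
-193 br (147, np.float64(-22.8), np.float64(20.7)) fenceL None R None bed None
-185 br (249, np.float64(-22.9), np.float64(20.8)) fenceL None R None bed (554, np.float64(-44.7), np.float64(44.6))
-177 br (190, np.float64(-20.1), np.float64(18.0)) fenceL None R None bed (547, np.float64(-44.9), np.float64(45.1))
-169 br None fenceL None R None bed None
-161 br None fenceL None R None bed None
-153 br None fenceL None R None bed None
-145 br (12, np.float64(-8.6), np.float64(6.3)) fenceL None R None bed None
-137 br (277, np.float64(-9.3), np.float64(7.0)) fenceL None R None bed None
-129 br (221, np.float64(-9.4), np.float64(7.0)) fenceL None R None bed None
-121 br None fenceL None R None bed None
-113 br None fenceL None R None bed None
-105 br None fenceL None R None bed None
((-196.55340576171875, -1.0275287628173828), (44.2075080871582, 46.31413269042969), 89.71754455566406) 3191
```

View pics/w6.png

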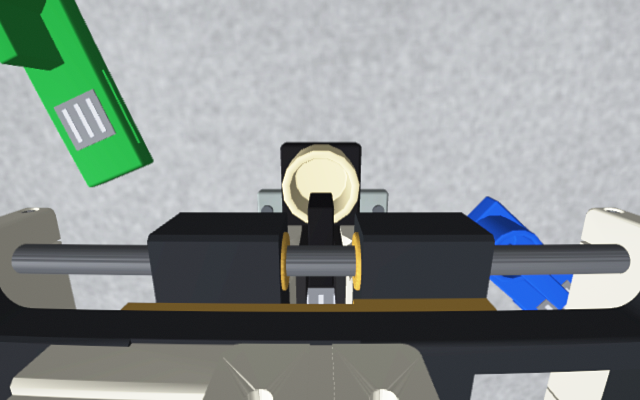

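The bed spans Y ±44.8 and is centred; the held bracket is at Y -1.0, origin at X≈-149.7, square. I lower it onto the bed with a 1 mm correction, then slide in.

```bash
python3 -m jog '[[[0,1,6,0,0,0,0],[0,1,12,0,0,0,0],[0,1,17,0,0,0,0],[0,1,20,0,0,0,0],[0,1,22,0,0,0,0],[0,1,23,0,0,0,0],[0,1,23,0,0,0,0]]]' | egrep 't:|eef|rot|force'
python3 -m jog '[[[-4,0,0,0,0,0,0],[-8,0,0,0,0,0,0],[-12,0,0,0,0,0,0],[-16,0,0,0,0,0,0],[-18,0,0,0,0,0,0],[-18,0,0,0,0,0,0]]]' | egrep 't:|eef|rot|force'
```

```text
t: 22.42
eef_pos: [0.4626, -0.0245, 0.0158]
ee_rot: [3.141, 0.0, 3.062]
force: [0.5, -0.2, -2.6]
gripper_force: 40.0
t: 23.18
eef_pos: [0.4806, -0.0261, 0.0157]
ee_rot: [-3.141, 0.0, 3.062]
force: [-1.8, -1.7, 1.1]
gripper_force: 40.0
```

```bash
python3 -m jog '[[[-4,0,0,0,0,0,0],[-8,0,0,0,0,0,0],[-12,0,0,0,0,0,0],[-16,0,0,0,0,0,0],[-19,0,0,0,0,0,0],[-21,0,0,0,0,0,0],[-21,0,0,0,0,0,0]]]' | egrep 't:|eef|rot|force'
python3 -m jog '[[[-1,0,0,0,0,0,0],[-2,0,0,0,0,0,0],[-2,0,0,0,0,0,0]]]' | egrep 't:|eef|^force'
python3 -m jog '[[[-1,0,0,0,0,0,0],[-1,0,0,0,0,0,0]]]' | egrep 't:|eef|^force'
python3 -m jog '[[[-1,0,0,0,0,0,0],[-1,0,0,0,0,0,0]]]' | egrep 't:|eef|^force'
```

```text
t: 24.05
eef_pos: [0.5016, -0.0278, 0.0157]
ee_rot: [-3.141, -0.0, 3.062]
force: [-3.1, -1.0, 4.3]
gripper_force: 40.0
t: 24.42
eef_pos: [0.5033, -0.0279, 0.0157]
ee_rot: [-3.141, -0.0, 3.062]
force: [-3.8, 0.0, 4.6]
t: 24.68
eef_pos: [0.5042, -0.028, 0.0157]
ee_rot: [-3.141, -0.0, 3.062]
force: [-3.5, 0.7, 5.6]
t: 24.92
eef_pos: [0.5052, -0.0281, 0.0157]
ee_rot: [-3.141, -0.0, 3.062]
force: [-4.5, 0.5, 5.7]
```

```bash
python3 -m jog '[[[-1,0,0,0,0,0,0],[-1,0,0,0,0,0,0]]]' | egrep 'eef|^force'
python3 -m jog '[[[-0.5,0,0,0,0,0,0],[-0.5,0,0,0,0,0,0]]]' | egrep 'eef|^force'
python3 -m jog '[[[-0.5,0,0,0,0,0,0],[-0.5,0,0,0,0,0,0]]]' | egrep 'eef|^force'
```

```text
eef_pos: [0.5063, -0.0281, 0.0157]
force: [-4.9, 1.0, 5.5]
eef_pos: [0.5066, -0.0282, 0.0157]
force: [-4.3, 0.8, 5.0]
eef_pos: [0.5072, -0.0282, 0.0157]
force: [-4.7, 0.5, 7.3]
```

```bash
python3 -m jog '[[[-0.5,0,0,0,0,0,0],[-0.5,0,0,0,0,0,0]]]' | egrep 'eef|^force'
python3 -m jog '[[[-0.5,0,0,0,0,0,0],[-0.5,0,0,0,0,0,0]]]' | egrep 'eef|^force'
python3 -m jog '[[[-0.5,0,0,0,0,0,0],[-0.5,0,0,0,0,0,0]]]' | egrep 'eef|^force'
```

```text
eef_pos: [0.5077, -0.0282, 0.0157]
force: [-5.3, 0.1, 6.2]
eef_pos: [0.5081, -0.0283, 0.0157]
force: [-4.9, 0.0, 6.2]
eef_pos: [0.5084, -0.0283, 0.0157]
force: [-5.2, 0.1, 7.4]
```

```bash
python3 -m jog '[[[-0.5,0,0,0,0,0,0],[-0.5,0,0,0,0,0,0]]]' | egrep 'eef|^force'
python3 -m jog '[[[-0.5,0,0,0,0,0,0],[-0.5,0,0,0,0,0,0]]]' | egrep 'eef|^force'
python3 -m jog '[[[-0.5,0,0,0,0,0,0],[-0.5,0,0,0,0,0,0]]]' | egrep 'eef|^force'
```

```text
eef_pos: [0.5083, -0.0283, 0.0157]
force: [-7.3, 1.8, 9.2]
eef_pos: [0.5084, -0.0283, 0.0157]
force: [-9.5, 3.0, 11.2]
eef_pos: [0.5084, -0.0284, 0.0157]
force: [-11.4, 4.8, 13.7]
```

Contact with the pins is felt: motion has stopped and the net push is about 6 N. I release, rise and check the bracket's pose.

```bash
python3 -m jog '[[[1,0,0,0,0,0,0],[1,0,0,0,0,0,30],[1,0,0,0,0,0,30],[1,0,0,0,0,0,30],[1,0,-20,0,0,0,30],[1,0,-70,0,0,0,30],[1,0,-120,0,0,0,30],[1,0,-164,0,0,0,30],[1,0,-164,0,0,0,30],[1,0,-164,0,0,0,30]]]'
python3 - <<'E'
from h import *
s=arm.get_state();im,d=grab_frame('wrist');W=cloud('wrist',d)
O=np.array([.6328,-.0387]);a=-np.radians(4.4);c,sn=np.cos(a),np.sin(a)
D=W[...,:2]-O; X=(D@[c,sn])*1000;Y=(D@[-sn,c])*1000;Z=W[...,2]*1000
def R(m,n):
    r=cv2.minAreaRect(np.stack([X[m],Y[m]],1).astype(np.float32));print(n,m.sum(),r)
vis=(Z<80)
R(vis&(Z>22)&(Z<32)&(abs(Y)<30)&(X>-185)&(X<-60),'plate')
R(vis&(Z>54)&(Z<70)&(abs(Y)<12)&(X>-150)&(X<-100),'rib')
R(vis&(Z>7)&(Z<15)&(abs(Y)<60)&(X>-200)&(X<-90),'bed')
for n,q in (('L',Y<-24),('R',Y>24)):
    m=vis&(Z>16)&(Z<22)&(abs(Y)<40)&q&(X>-170)&(X<-75); print(n,m.sum(),np.percentile(Y[m],[2,50,98]) if m.any() else'')
E
```

```text
t: 28.42
eef_pos: [0.509, -0.0282, 0.1793]
ee_rot: [3.141, -0.0, 3.062]
force: [0.8, -0.7, -0.8]
width: 0.0299
gripper_force: 0.0
plate 3040 ((-117.335205078125, -0.6610126495361328), (44.082435607910156, 114.67485046386719), 89.95885467529297)
rib 579 ((-129.88916015625, 0.3192405700683594), (39.39115524291992, 22.932783126831055), 0.7534617781639099)
bed 2763 ((-137.2559356689453, -0.3737602233886719), (90.11621856689453, 94.19529724121094), 89.99201965332031)
L 636 [-33.16562657 -29.28478148 -25.45498334]
R 633 [24.66792598 28.58380968 32.38450748]
```

The bracket is home: origin X≈-104.7, Y≈-0.3 relative to the fences, square. Next I move to the pad: sideways, turn, then ahead, fingers shut.

```bash
python3 -m jog '[[[0,45,0,0,0,0,0],[0,89.5,0,0,0,0,0],[0,89.5,0,0,0,-0.18,0],[0,89.5,0,0,0,-0.36,0],[0,89.5,0,0,0,-0.54,0],[0,89.5,0,0,0,-0.72,0],[0,89.5,0,0,0,-0.9,0],[0,89.5,0,0,0,-1.08,0],[0,89.5,0,0,0,-1.25,0],[-50,89.5,0,0,0,-1.25,0],[-100,89.5,0,0,0,-1.25,0],[-124,89.5,0,0,0,-1.25,0],[-124,89.5,40,0,0,-1.25,0],[-124,89.5,75,0,0,-1.25,0],[-124,89.5,95,0,0,-1.25,0],[-124,89.5,100,0,0,-1.25,0],[-124,89.5,100,0,0,-1.25,0],[-124,89.5,100,0,0,-1.25,0]]]' 10
python3 - <<'E'
from h import *
s=arm.get_state();print(s['q'])
im,d=grab_frame('wrist');W=cloud('wrist',d);cv2.imwrite('pics/w7.png',im)
O=np.array([.6328,-.0387]);a=-np.radians(4.4);c,sn=np.cos(a),np.sin(a)
D=W[...,:2]-O; X=(D@[c,sn])*1000;Y=(D@[-sn,c])*1000;Z=W[...,2]*1000
e=np.array(s['eef_pos'][:2])-O;print('tcp clamp',e@[c,sn],e@[-sn,c])
m=(Z>70)&(Z<90)&(abs(X)<30)&(Y>60)&(Y<110);print('pad vis',m.sum(),X[m].min(),X[m].max(),Y[m].min(),Y[m].max(),np.median(Z[m])) if m.any() else print('none')
im,d=grab_frame('scene');W=cloud('scene',d)
D=W[...,:2]-O; X=(D@[c,sn])*1000;Y=(D@[-sn,c])*1000;Z=W[...,2]*1000
for z0 in range(60,140,6):
    m=(Z>z0)&(Z<=z0+6)&(abs(X)<40)&(Y>55)&(Y<130)
    if m.any(): print(z0,m.sum(),np.percentile(X[m],[5,50,95]).round(),np.percentile(Y[m],[5,50,95]).round())
E
```

```text
t: 30.72
eef_pos: [0.6406, 0.0513, 0.0806]
ee_rot: [-3.14, 0.001, -1.971]
force: [0.1, 0.2, 0.5]
width: 0.0003
gripper_force: 0.0
[ 3.83133893e-01  3.97768902e-01 -2.13284225e-01  2.90608745e-04
 -9.58387120e-01 -7.83062321e-01]
tcp clamp 0.0008712305692556658 0.09032978558528017
pad vis 1290 -9.793297603375505 12.097513362287627 60.05077454970745 97.85838482388289 78.28723051168424
72 39 [-2.  6. 16.] [56. 73. 96.]
78 68 [-6.  5. 14.] [62. 84. 97.]
84 1 [5. 5. 5.] [92. 92. 92.]
```

Run:
```python
from h import *
O=np.array([.6328,-.0387]);a=-np.radians(4.4);c,sn=np.cos(a),np.sin(a)
for cam in ('scene','top'):
    im,d=grab_frame(cam);W=cloud(cam,d)
    D=W[...,:2]-O; X=(D@[c,sn])*1000;Y=(D@[-sn,c])*1000;Z=W[...,2]*1000
    for z0 in range(84,300,12):
        m=(Z>z0)&(Z<=z0+12)&(abs(X)<130)&(Y>30)&(Y<190)
        if m.any(): print(cam,z0,m.sum(),np.percentile(X[m],[5,50,95]).round(),np.percentile(Y[m],[5,50,95]).round())
    print('handle top',np.percentile(Z[(abs(X)<28)&(abs(Y)<6)&(Z>150)&(Z<275)],90) if ((abs(X)<28)&(abs(Y)<6)&(Z>150)&(Z<275)).any() else None)
```

```text
scene 84 3 [17. 18. 21.] [31. 33. 34.]
scene 168 45 [75. 87. 97.] [35. 65. 95.]
scene 180 140 [25. 85. 97.] [35. 63. 98.]
scene 192 291 [-27.  20.  97.] [ 42.  68. 128.]
scene 204 130 [ 63.  93. 104.] [33. 65. 94.]
scene 216 521 [43. 70. 97.] [36. 68. 97.]
scene 228 89 [35. 49. 56.] [56. 74. 92.]
scene 240 92 [42. 49. 56.] [55. 74. 95.]
scene 252 100 [20. 48. 56.] [56. 76. 94.]
scene 264 286 [14. 44. 59.] [ 43.  75. 115.]
scene 276 282 [ 8. 33. 52.] [ 51.  78. 115.]
scene 288 21 [18. 32. 35.] [60. 79. 96.]
handle top 264.8163552444484
top 168 9 [-68. -32. -27.] [ 83.  99. 116.]
top 180 71 [-69. -42.  39.] [ 43.  78. 134.]
top 192 196 [-45. -27.  11.] [ 47.  71. 131.]
top 204 223 [-95. -69.  75.] [ 36. 109. 147.]
top 216 426 [-94. -70.  68.] [ 38. 107. 146.]
top 264 30 [-24.  24.  34.] [39. 43. 57.]
top 276 3 [17. 26. 28.] [43. 44. 45.]
handle top 265.2683654840907
```

```bash
python3 -m jog '[[[0,0,3,0,0,0,0],[0,0,6,0,0,0,0],[0,0,6,0,0,0,0]]]' | egrep 'eef|^force'
python3 -m jog '[[[0,0,3,0,0,0,0],[0,0,6,0,0,0,0],[0,0,6,0,0,0,0]]]' | egrep 'eef|^force'
python3 -m jog '[[[0,0,3,0,0,0,0],[0,0,6,0,0,0,0],[0,0,6,0,0,0,0]]]' | egrep 'eef|^force'
python3 -m jog '[[[0,0,2,0,0,0,0],[0,0,4,0,0,0,0],[0,0,4,0,0,0,0]]]' | egrep 'eef|^force'
```

```text
eef_pos: [0.6397, 0.051, 0.0732]
force: [-0.6, -0.1, 0.4]
eef_pos: [0.6397, 0.051, 0.0673]
force: [0.3, 0.0, -0.7]
eef_pos: [0.6398, 0.0511, 0.0613]
force: [-0.5, -0.8, 0.5]
eef_pos: [0.6398, 0.0511, 0.0574]
force: [-0.7, -0.1, -1.0]
```

```bash
python3 -m jog '[[[0,0,2,0,0,0,0],[0,0,4,0,0,0,0],[0,0,4,0,0,0,0]]]' | egrep 'eef|^force'
python3 -m jog '[[[0,0,2,0,0,0,0],[0,0,4,0,0,0,0],[0,0,4,0,0,0,0]]]' | egrep 'eef|^force'
python3 -m jog '[[[0,0,2,0,0,0,0],[0,0,4,0,0,0,0],[0,0,4,0,0,0,0]]]' | egrep 'eef|^force'
```

```text
eef_pos: [0.6398, 0.0511, 0.0534]
force: [-0.3, -0.1, 0.6]
eef_pos: [0.6402, 0.0513, 0.0498]
force: [-0.4, 1.5, 2.1]
eef_pos: [0.6401, 0.0512, 0.0455]
force: [0.7, 1.6, 1.3]
```

```bash
python3 -m jog '[[[0,0,2,0,0,0,0],[0,0,4,0,0,0,0],[0,0,4,0,0,0,0]]]' | egrep 't:|eef|^force'
python3 -m jog '[[[0,0,2,0,0,0,0],[0,0,4,0,0,0,0],[0,0,6,0,0,0,0],[0,0,6,0,0,0,0]]]' | egrep 't:|eef|^force'
python3 -m jog '[[[0,0,0,0,0,0,0],[0,0,0,0,0,0,0],[0,0,0,0,0,0,0],[0,0,0,0,0,0,0],[0,0,0,0,0,0,0],[0,0,0,0,0,0,0],[0,0,0,0,0,0,0],[0,0,0,0,0,0,0],[0,0,0,0,0,0,0],[0,0,0,0,0,0,0]]]' | egrep 't:|eef|^force'
cat > hh.py <<'E'
from h import *
O=np.array([.6328,-.0387]);a=-np.radians(4.4);c,sn=np.cos(a),np.sin(a)
for cam in ('scene','top'):
    im,d=grab_frame(cam);W=cloud(cam,d)
    D=W[...,:2]-O; X=(D@[c,sn])*1000;Y=(D@[-sn,c])*1000;Z=W[...,2]*1000
    m=(abs(X)<28)&(abs(Y)<6)&(Z>170)&(Z<275);print(cam,'handle top',np.percentile(Z[m],[50,90]) if m.any() else None)
E
python3 hh.py
```

```text
t: 33.92
eef_pos: [0.6399, 0.0509, 0.0413]
ee_rot: [3.141, -0.0, -1.971]
force: [0.6, 0.2, 1.8]
t: 34.42
eef_pos: [0.6399, 0.0509, 0.0355]
ee_rot: [3.141, -0.0, -1.971]
force: [0.0, 0.2, 2.1]
t: 35.67
eef_pos: [0.6399, 0.0511, 0.0356]
ee_rot: [3.142, -0.0, -1.971]
force: [0.6, -1.1, 2.1]
scene handle top [227.97160405 230.2113189 ]
top handle top [227.61201012 229.67564372]
```

The foot has dropped to about 14 mm of travel, onto the bracket. I lift off slowly and check.

```bash
python3 -m jog '[[[0,0,0,0,0,0,0],[0,0,0,0,0,0,0],[0,0,-4,0,0,0,0],[0,0,-8,0,0,0,0],[0,0,-14,0,0,0,0],[0,0,-24,0,0,0,0],[0,0,-50,0,0,0,0],[0,0,-100,0,0,0,0],[0,0,-150,0,0,0,0],[0,0,-150,0,0,0,0],[0,0,-150,0,0,0,0],[0,0,-150,0,0,0,0]]]'
python3 hh.py
python3 - <<'E'
from h import *
O=np.array([.6328,-.0387]);a=-np.radians(4.4);c,sn=np.cos(a),np.sin(a)
im,d=grab_frame('top');W=cloud('top',d);cv2.imwrite('pics/end.png',cv2.resize(im[140:340,190:470],(784,560),interpolation=cv2.INTER_CUBIC))
D=W[...,:2]-O; X=(D@[c,sn])*1000;Y=(D@[-sn,c])*1000;Z=W[...,2]*1000
m=(Z>22)&(Z<36)&(abs(Y)<24)&(X>-190)&(X<-60);print(cv2.minAreaRect(np.stack([X[m],Y[m]],1).astype(np.float32)),m.sum())
E
```

```text
t: 37.28
eef_pos: [0.6392, 0.0509, 0.1845]
ee_rot: [3.14, -0.001, -1.971]
force: [0.4, -0.4, -0.3]
width: 0.0002
gripper_force: 0.0
scene handle top [228.14834859 230.08682315]
top handle top [227.5085131 229.2573806]
((-117.36192321777344, -0.22790145874023438), (114.43257904052734, 44.303680419921875), 0.11594820767641068) 527
```

View pics/end.png

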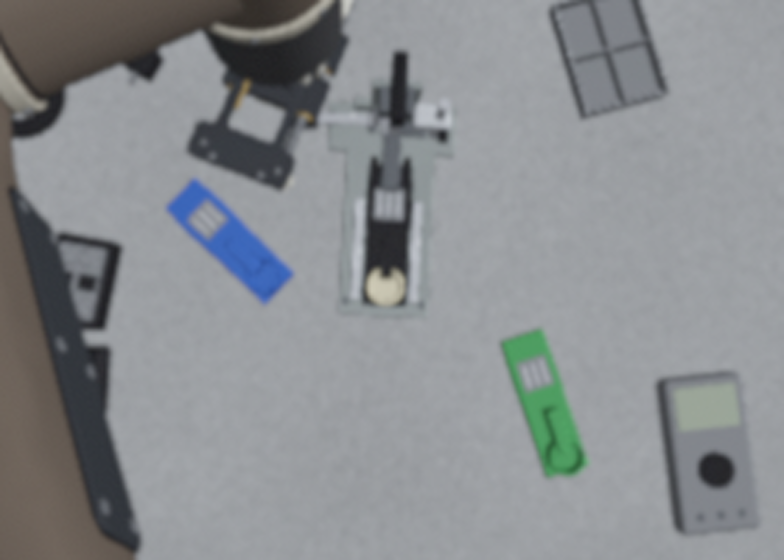

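The picture shows the bracket home between the fences (crop (388,240)), the foot on its flat end (391,165), the gripper clear and the bystanders where they were. I hand the job in.

```bash
python3 -c "
from station import arm
print(arm.job_done())"
```

```text
the job is handed in; nothing more can be done
None
```

I handed the job in at about 37 s of the 72 s, with no verdict returned: by my measurements the stop was pressed about 2 mm, the bracket is home against both pins, the foot rests on it at about 14 mm of travel, and the robot is clear.

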